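Turn the slide carrier over at the plate's edge

TASK

The black slide carrier lies on the worktop with its slide pockets facing down, in front of the low aluminium loading plate. Without gripping it or lifting it off, push it gently with the fingertips against the front edge of the loading plate, tip it up on edge there and turn it over onto the plate so that its pockets face up, then push it across the plate until it is fully home and square against the back stop. Leave the petri dish, the brass weight and the slide box where they stand.

Things in the scene. Friction and masses are not known exactly. Their poses are not given: they have to be found in the camera images.
- slide_carrier: Slide carrier, loose flat black plate 80 x 100 x 12 mm (own x, y, z), 75 to 145 g. Origin: centre of its pocket face (two shallow slide pockets); own z points from there to the plain back. Starts pockets down (z up), x away from the robot, 15 to 40 mm before the loading plate. The pocket-side edge at x = -40 mm has a 6 mm 45 degree bevel, the others are square. A finger pressed on an edge drags it by friction.
- carrier_edge_a (a point): Middle of the carrier's 100 mm edge face at own x = -40 mm, the one with the bevel, near the robot at the start and far from it once turned over. Lying pockets down, the bevel takes the lower 6 mm of this edge and the upper 6 mm are upright; this point is the middle of the upright part, 9 mm above the pocket face.
- carrier_edge_b (a point): Middle of the carrier's 100 mm edge face at own x = +40 mm, half way up its 12 mm thickness: the square edge that first meets the loading plate.
- loading_plate: Loading plate, fixed: bare aluminium slab 105 mm deep (own x, away from the robot), 150 mm wide (own y), 14 mm high, with an upright front face down to the worktop. On its far edge a steel back stop bar, 10 mm deep, rises 12 mm above the slab along the whole width; the sides are open. Origin: centre of its underside, on the worktop.
- front_edge (a point): Middle of the loading plate's top front edge (own x = -52.5 mm, 14 mm above the worktop), against which the carrier is pushed and tipped up.
- stop_face (a point): Foot of the back stop's near face, at its middle (own x = +42.5 mm of the loading plate, at the level of the plate's top, 14 mm above the worktop).
- petri: Closed petri dish, 60 mm across, 15 mm high, loose bystander at the left, near the front edge of the worktop. Origin: centre of its underside.
- weight: Brass weight, 29 mm across, 42 mm high, loose bystander at the left, between the petri dish and the slide box. Origin: centre of its underside.
- slide_box: Closed grey slide box, 63 x 86 x 34 mm, loose bystander close to the left side of the loading plate. Origin: centre of its underside.

How it is judged:
By the outcome, as a careful person would: the job done as asked, in the order asked, and still so for the second after the job is handed in, with the robot touching nothing.
It also fails if it takes over 70 s, if anything falls off the work surface, if the arm or the gripper's body presses on something with over 40 N, if the wrist force passes 120 N, or if a joint passes its speed limit or range.

ROBOT

A 6-joint arm with a two-finger parallel gripper is mounted at the origin on a cart in front of the work surface, level with it; the furniture and walls round the work are solid. World frame = base frame: x ahead of the robot, y to its left, z up, the work surface at z = 0. Lengths are in m, angles in degrees, forces in N, time in s.
With the tool pointing down it reaches from about 0.25 to 0.725 m from the base axis. Payload 9.7 kg.
Tool frame: the origin (TCP) lies at the very end of the fingers, on their centre line; the grasp point (between the pads) lies 19 mm behind it; x points along the fingers, z is the direction in which the jaws open and shut, and the axes are right-handed (so a half turn about x gives the same grasp; the last joint's range is limited). The gripper opens to 85 mm and grips with 20 to 120 N. Pads are 22 mm wide; open, the fingers measure 114 mm over their backs; the gripper's body (76 mm by 85 mm) begins 54 mm behind the grasp point. The pads swing forward as they close: fully open they stand 13 mm farther back than shut.
Start: joints at [-64.114, 4.979, 10.078, 95.1, 0, 90], TCP at [0.24, -0.495, 0.231] pointing down, gripper open.
Joint ranges: [-179.16, 179.16], [-48.56, 103.87], [-65.8, 70.77], [-126.05, 130.52], [-82.76, 87.17], [-180, 180]. Speed limits (degrees/s): [127.2, 127.2, 147.25, 180, 180, 180].

INTERFACE

Orientations are given as [roll, pitch, yaw] about the fixed x, y, z axes, in that order (R = Rz(yaw) Ry(pitch) Rx(roll)).
In Python, from workcell import sensors, vision, job_done gives the robot as it stands.
- The arm moves only by the tool carry_out, never from a script. Its argument "increments" is a list of rows, each a list of 7 numbers: the turn, a rotation vector about the tool's x, y, z in degrees, then the shift along the tool's x, y, z in mm, then the opening in per cent of the stroke, from 0 (shut) to 100 (fully open). A call has 1 to 12 rows; each row shifts and turns the commanded pose from where the row before left it, along the tool's axes as they then stand; what a row does not reach is not made up. A row lasts 1/8 s, in which the tool goes at most 62.5 mm and 10.7 degrees, less where a joint would pass 70% of its speed; a pose out of reach is approached as far as the arm can. A call is refused whole if a number of a shift passes 62.5 or a number of a turn 10.7, either way. A call with a gripper value outside its range is refused whole. The fingers move at their own pace and stop on an object; "squeeze" is the grip in N (left out, the last holds). Time passes only in rows, so rows that do not move let the fingers close. It gives the time, the measured TCP pose, the force and the opening at its end, in the units of the state.
- sensors.get_obs(): the state, without advancing time (a new reading comes with each control period).
- vision.camera(name): name is "scene" or "top"; returns the picture (384x512x3 uint8, red, green, blue); there is no depth.
- vision.calibration(name): a dict with "camera_matrix" (3x3 intrinsics, pixels), "extrinsics" (4x4, takes a point from world to camera coordinates). Camera axes: x right, y up, looking along -z (the intrinsics and any distortion apply to the point x, -y, -z); pixel columns grow to the right and rows downward; lengths in m; the calibration is good to about 2 mm. A picture is of the moment at which its call begins. calibration takes no time and is no camera call.
- job_done(): hands the job in, once; it reports no verdict.
The state is a dict: "time": time; "q": joint angles; "qd": joint speeds; "joint_efforts": joint torques, N m; "ee_pos": TCP position; "tcp_rot": TCP orientation; "wrist_force": force on the tool from outside, world axes, zero at the start; "torque": the same for the moment, N m; "opening": finger opening in m.
Only numpy, scipy, OpenCV 4.12 (cv2) and the standard library are available. Lean on these libraries where they do the work, as an engineer would, in place of code of your own. Each camera call takes 0.05 s, during which the arm holds its last target.

## Working session

There is one attempt and no reset: what is moved stays moved. The work goes in short steps, Python scripts to look and compute and a tool call to move; the robot and the scene stay as the last step left them, time stands still between calls to the robot, and variables do not carry over. Pictures are saved under pics/ and viewed, and the job is handed in when it is done.

Besides the shell and the picture viewer there is one more tool, called by a JSON object that holds its "op" and its "data". carry_out: Moves the arm, as the interface text tells. Its arguments: {"type":"object","properties":{"increments":{"type":"array"},"squeeze":{"type":"number"}},"required":["increments"]}

```bash
mkdir -p pics; ls
cat > h.py <<'E'
import numpy as np, cv2
from workcell import sensors, vision
E
python3 - <<'E'
from h import *
o=sensors.get_obs();print(o)
for n in("scene","top"):
    im=vision.camera(n);cv2.imwrite(f"pics/{n}0.png",cv2.cvtColor(im,cv2.COLOR_RGB2BGR))
    c=vision.calibration(n);print(n,c)
E
```

```text
pics
{'time': 0.0, 'q': array([-6.41135942e+01,  5.00954099e+00,  1.00339704e+01,  9.50989149e+01,
        4.16233399e-05,  9.00027539e+01]), 'qd': array([ 0.01708513, -0.02259035,  0.07783825,  0.00366529,  0.0206471 ,
       -0.08505753]), 'joint_efforts': array([-4.30910518e-06, -5.20387852e+01,  4.64809406e+01,  1.61589333e-02,
       -7.12288306e-05, -2.86328721e-06]), 'ee_pos': array([ 0.2400236 , -0.49460724,  0.23059369]), 'tcp_rot': array([179.97073634,  89.92551451, 115.85438822]), 'wrist_force': array([0.89689006, 0.78028009, 0.47097196]), 'torque': array([-0.01300051,  0.01932271, -0.05055508]), 'opening': 0.0856017291152581}
scene {'camera_matrix': array([[457.66779882,   0.        , 257.29778427],
       [  0.        , 457.66779882, 184.55186785],
       [  0.        ,   0.        ,   1.        ]]), 'extrinsics': array([[ 0.62493579, -0.78043359, -0.01945954, -0.41896978],
       [ 0.47932614,  0.36390926,  0.79863415, -0.21459401],
       [-0.6161994 , -0.50842253,  0.60150214, -0.65462217],
       [ 0.        ,  0.        ,  0.        ,  1.        ]])}
top {'camera_matrix': array([[419.67659942,   0.        , 262.89480098],
       [  0.        , 419.67659942, 187.40831248],
       [  0.        ,   0.        ,   1.        ]]), 'extrinsics': array([[ 0.01614958, -0.99936184,  0.03186079, -0.15449673],
       [ 0.99789623,  0.01811052,  0.06225043, -0.51490786],
       [-0.06278772,  0.03078844,  0.99755189, -0.85148907],
       [ 0.        ,  0.        ,  0.        ,  1.        ]])}
```

View pics/scene0.png

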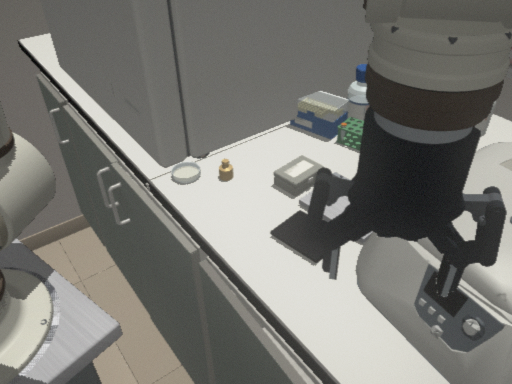

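View pics/top0.png

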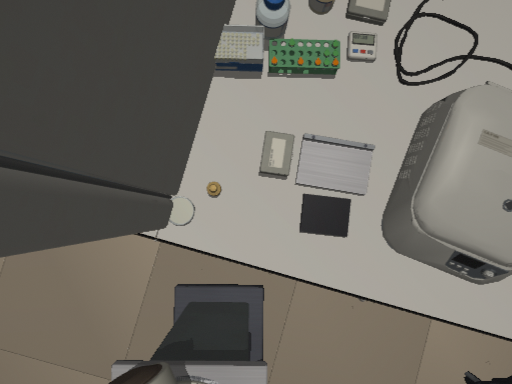

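The scene view shows the carrier (black, about 305,235) partly hidden by the gripper. The top view shows the carrier (325,215), the plate (334,164) with its stop on the far edge, the slide box (277,155), the weight (214,189) and the petri dish (180,211). Next I'll measure them.

```bash
cat >> h.py <<'E'
def cal(n):
    c=vision.calibration(n);return c["camera_matrix"],c["extrinsics"]
def ray(n,px):
    K,E=cal(n);R=E[:3,:3];t=E[:3,3]
    d=np.array([(px[0]-K[0,2])/K[0,0],-(px[1]-K[1,2])/K[1,1],-1.0])
    return -R.T@t, R.T@d
def onz(n,px,z):
    o,d=ray(n,px);return o+d*(z-o[2])/d[2]
def proj(n,P):
    K,E=cal(n);p=E[:3,:3]@np.asarray(P)+E[:3,3];return np.array([K[0,2]+K[0,0]*p[0]/-p[2],K[1,2]-K[1,1]*p[1]/-p[2]])
def tri(pa,pb):
    o1,d1=ray("top",pa);o2,d2=ray("scene",pb)
    s=np.linalg.lstsq(np.c_[d1,-d2],o2-o1,rcond=None)[0]
    a=o1+s[0]*d1;b=o2+s[1]*d2;return (a+b)/2,np.linalg.norm(a-b)
def crop(im,x0,y0,x1,y1,k,fn):
    cv2.imwrite(fn,cv2.cvtColor(cv2.resize(im[y0:y1,x0:x1],None,fx=k,fy=k,interpolation=cv2.INTER_CUBIC),cv2.COLOR_RGB2BGR))
E
python3 - <<'E'
from h import *
print("base px",proj("top",[0,0,0]),proj("scene",[0,0,0]))
im=cv2.imread("pics/top0.png")[:,:,::-1]
crop(im,250,120,390,250,5,"pics/topc.png")
ims=cv2.imread("pics/scene0.png")[:,:,::-1]
crop(ims,255,140,385,270,5,"pics/scenec.png")
g=cv2.cvtColor(im,cv2.COLOR_RGB2GRAY)
m=(g<70).astype(np.uint8); m[:, :290]=0;m[:,360:]=0;m[:190]=0;m[245:]=0
cs,_=cv2.findContours(m,cv2.RETR_EXTERNAL,cv2.CHAIN_APPROX_NONE)
c=max(cs,key=cv2.contourArea);r=cv2.minAreaRect(c);print(r,cv2.contourArea(c))
b=cv2.boxPoints(r)
for z in(0,.012): 
    P=np.array([onz("top",p,z) for p in b]);print(P.round(4),[np.linalg.norm(P[i]-P[i-1]).round(4) for i in range(4)])
E
```

```text
base px [186.74742161 441.1928725 ] [-35.61771178 334.58156859]
((324.7256164550781, 214.96949768066406), (47.81686019897461, 37.98844909667969), 6.34019136428833) 1726.0
[[ 0.4275 -0.2236  0.    ]
 [ 0.5073 -0.2317 -0.    ]
 [ 0.4979 -0.3333  0.    ]
 [ 0.4179 -0.3246  0.    ]] [np.float64(0.1014), np.float64(0.0803), np.float64(0.102), np.float64(0.0805)]
[[ 0.428  -0.2222  0.012 ]
 [ 0.5067 -0.2301  0.012 ]
 [ 0.4974 -0.3304  0.012 ]
 [ 0.4185 -0.3218  0.012 ]] [np.float64(0.1), np.float64(0.0792), np.float64(0.1006), np.float64(0.0794)]
```

View pics/topc.png

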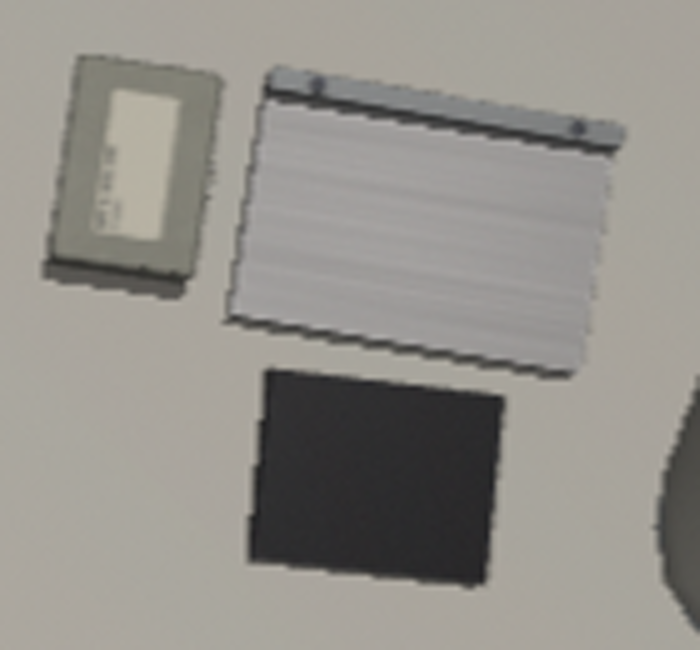

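View pics/scenec.png

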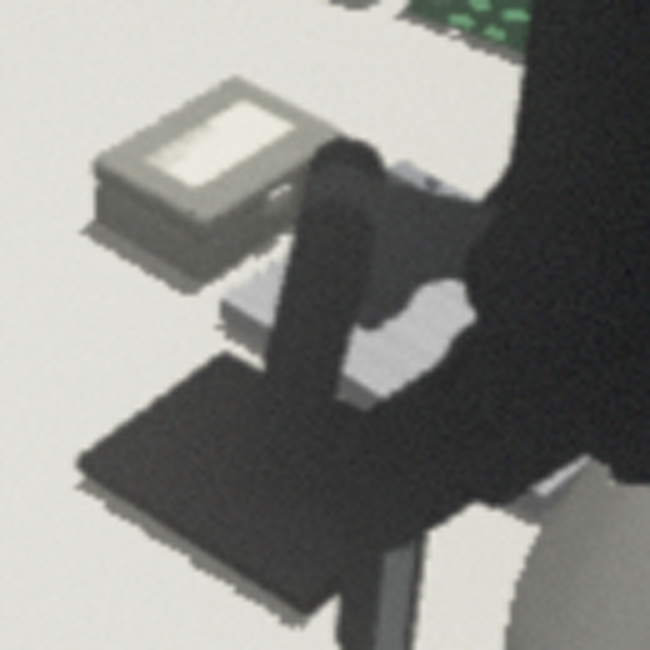

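```bash
cat >> h.py <<'E'
def edgeline(g,cols,f,half,sign):
    """subpixel strongest signed vertical gradient per column near row f(col); returns line fit pts"""
    pts=[]
    for c in cols:
        r0=int(round(f(c)))-half; seg=g[r0:r0+2*half+1,c].astype(float); d=np.diff(seg)*sign
        i=int(np.argmax(d))
        if 0<i<len(d)-1:
            a,b,e=d[i-1],d[i],d[i+1]; o=0.5*(a-e)/(a-2*b+e) if (a-2*b+e)!=0 else 0
        else:o=0
        pts.append((c,r0+i+0.5+o))
    p=np.array(pts,np.float32); l=cv2.fitLine(p,cv2.DIST_HUBER,0,.01,.01).ravel()
    res=(p-l[2:])@np.array([-l[1],l[0]]);return l,np.std(res)
def at(l,c): return np.array([c,l[3]+(c-l[2])*l[1]/l[0]])
E
python3 - <<'E'
from h import *
im=cv2.imread("pics/top0.png");g=cv2.GaussianBlur(cv2.cvtColor(im,cv2.COLOR_BGR2GRAY),(3,3),0)
# rows per crop: y/5+120 ; cols x/5+250
F=lambda x1,y1,x2,y2:(lambda c:(y1+(c*5-1250-x1)*(y2-y1)/(x2-x1))/5+120)
out={}
for nm,f,s,cols in(("front",F(233,318,575,375),-1,range(300,363)),("foot",F(268,97,612,152),1,range(307,368)),("stopTopNear",F(268,88,615,143),-1,range(307,368))):
    l,sd=edgeline(g,cols,f,3,s);out[nm]=l
    z=.026 if nm=="stopTopNear" else .014
    a,b=onz("top",at(l,cols[0]),z),onz("top",at(l,cols[-1]),z)
    print(nm,sd.round(3),a.round(4),b.round(4),"yaw of normal",np.degrees(np.arctan2(b[1]-a[1],b[0]-a[0]))+90)
for nm,px in(("FL",(233,318)),("FR",(575,375)),("footL",(265,100)),("footR",(610,154))):
    print(nm,onz("top",(px[0]/5+250,px[1]/5+120),.014).round(4))
# two-view height check: visible plate front-left top corner & carrier corners, scene crop
sc=lambda x,y:(x/5+255,y/5+140); tc=lambda x,y:(x/5+250,y/5+120)
print("plateFL",tri(tc(231,318),sc(222,297)))
print("carrier far-left top",tri(tc(266,370),sc(226,353)))
print("carrier near-left top",tri(tc(249,560),sc(80,462)))
print("carrier near-right top",tri(tc(485,586),sc(305,612)))
E
```

```text
front 0.157 [ 0.5286 -0.2232  0.014 ] [ 0.509 -0.354  0.014] yaw of normal -8.531082368372594
foot 0.125 [ 0.6191 -0.2371  0.014 ] [ 0.6007 -0.3645  0.014 ] yaw of normal -8.243777397428929
stopTopNear 0.501 [ 0.6229 -0.2354  0.026 ] [ 0.6041 -0.3611  0.026 ] yaw of normal -8.496406521852478
FL [ 0.527  -0.2161  0.014 ]
FR [ 0.5057 -0.3603  0.014 ]
footL [ 0.6193 -0.2286  0.014 ]
footR [ 0.5994 -0.3751  0.014 ]
plateFL (array([ 0.52729847, -0.21563184,  0.01542561]), np.float64(0.0012604059877789977))
carrier far-left top (array([ 0.50635679, -0.23152545,  0.01007315]), np.float64(0.0020988032666000894))
carrier near-left top (array([ 0.42679126, -0.22492057,  0.01063693]), np.float64(0.0015682721622903946))
carrier near-right top (array([ 0.41708661, -0.3243674 ,  0.00810662]), np.float64(0.0009589064280845259))
```

The views agree. The plate yaw is about -8.4°, with its front line at n = 0.555 and stop face at n = 0.6505 along the plate's normal, a spacing of 95 mm as specified. The carrier yaw is about -5.5°, its near edge is at n ≈ 0.458, and the gap is about 17 mm. I'll turn the tool square to the plate and come in from the side.

{"op": "carry_out", "data": {"increments": [[8.55, 0, 0, 0, 0, 0, 60], [8.55, 0, 0, 0, 0, 0, 60], [8.55, 0, 0, 0, 0, 0, 60], [8.6, 0, 0, 0, 0, 0, 60], [0, 0, 0, 5, 0, -41.4, 60], [0, 0, 0, 15, 0, -41.4, 60], [0, 0, 0, 15, 0, -41.4, 60], [0, 0, 0, 15, 0, -41.4, 60], [0, 0, 0, 15, 0, -41.4, 60], [0, 0, 0, 15, 0, -41.6, 60], [0, 0, 0, 0, 0, 0, 60], [0, 0, 0, 0, 0, 0, 60]]}}

```text
time: 1.6
ee_pos: [0.2764, -0.2491, 0.1515]
tcp_rot: [38.4, 90.0, -59.9]
wrist_force: [-0.3, -0.7, 0.2]
opening: 0.0514
```

```bash
cat >> h.py <<'E'
NN=np.array([.9893,-.1461,0]);TT=np.array([.1461,.9893,0])
def st():
    o=sensors.get_obs();p=o["ee_pos"];f=o["wrist_force"]
    print("t",round(o["time"],3),"n,t,z mm",np.round([p@NN*1e3,p@TT*1e3,p[2]*1e3],2),"rot",o["tcp_rot"].round(2),"F n,t,z",np.round([f@NN,f@TT,f[2]],2),"open",round(o["opening"],4))
E
python3 -c "
from h import *
st()"
```

```text
t 1.6 n,t,z mm [ 309.86 -206.06  151.51] rot [ 38.42  89.96 -59.9 ] F n,t,z [-0.15 -0.69  0.16] open 0.0514
```

{"op": "carry_out", "data": {"increments": [[0, 0, 0, 10, 25.4, 0, 60], [0, 0, 0, 20, 25.4, 0, 60], [0, 0, 0, 20, 25.4, 0, 60], [0, 0, 0, 20, 25.4, 0, 60], [0, 0, 0, 20, 25.4, 0, 60], [0, 0, 0, 20, 0, 0, 60], [0, 0, 0, 15, 0, 0, 60], [0, 0, 0, 10, 0, 0, 60], [0, 0, 0, 5, 0, 0, 60], [0, 0, 0, 0, 0, 0, 60], [0, 0, 0, 0, 0, 0, 60]]}}

```text
time: 2.98
ee_pos: [0.4022, -0.2675, 0.0119]
tcp_rot: [65.4, 89.9, -33.0]
wrist_force: [0.3, 0.9, 0.9]
opening: 0.0512
```

```bash
python3 -c "
from h import *
st()
im=vision.camera('scene');crop(im,200,100,400,290,4,'pics/s1.png')
im=vision.camera('top');crop(im,240,110,400,260,5,'pics/t1.png')"
```

```text
t 2.975 n,t,z mm [ 437.   -205.92   11.94] rot [ 65.35  89.94 -33.02] F n,t,z [0.17 0.97 0.93] open 0.0512
```

View pics/s1.png

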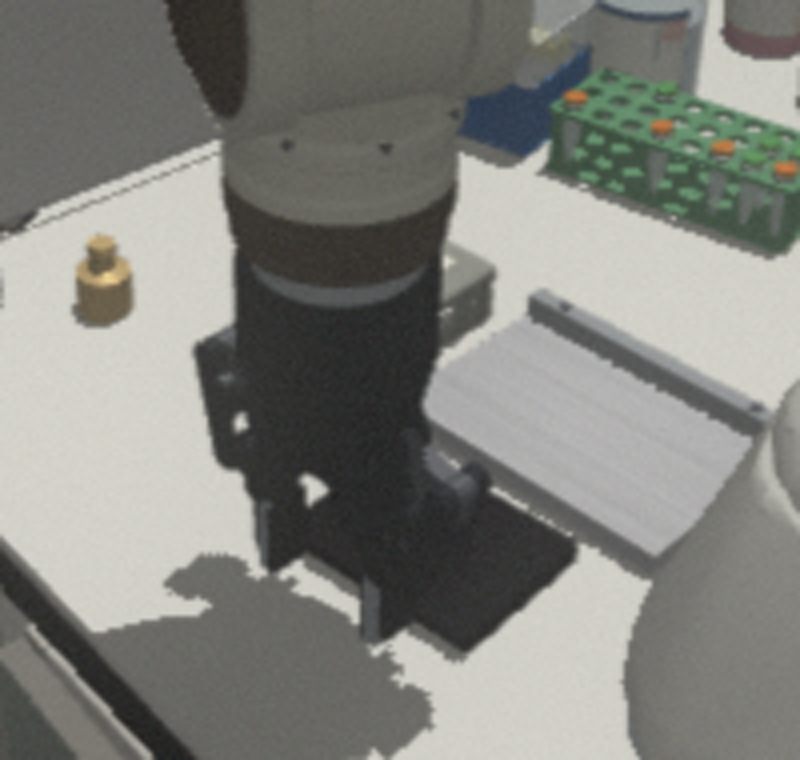

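View pics/t1.png

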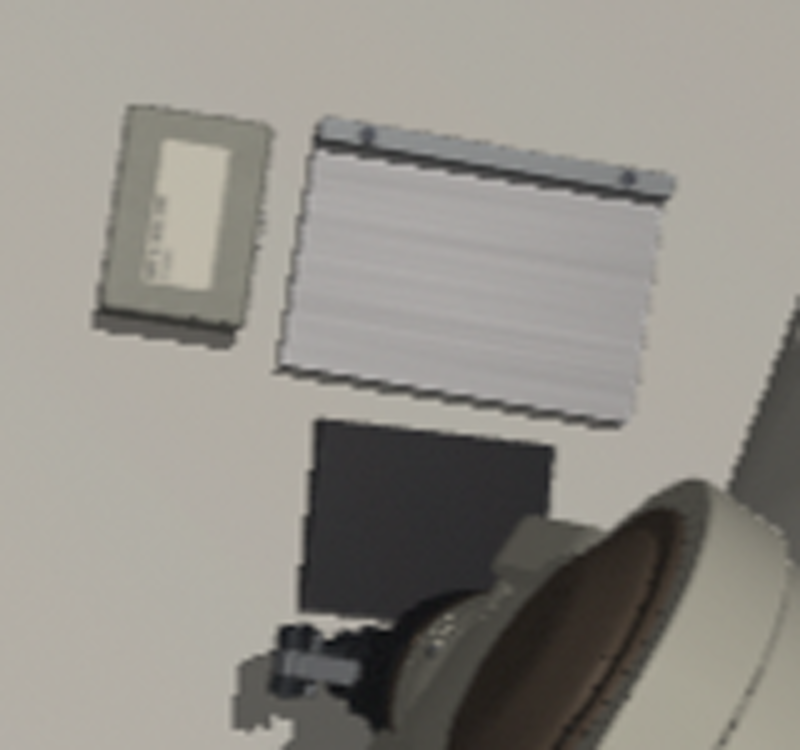

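The fingers straddle symmetrically just in front of the carrier's near edge, at scene crop (270,570) and (370,640). I'll touch down on the worktop to find the true tip height.

{"op": "carry_out", "data": {"increments": [[0, 0, 0, 3, 0, 0, 60], [0, 0, 0, 3, 0, 0, 60], [0, 0, 0, 2, 0, 0, 60], [0, 0, 0, 0, 0, 0, 60]]}}

```text
time: 3.58
ee_pos: [0.4018, -0.2672, 0.003]
tcp_rot: [-115.9, 90.0, 145.7]
wrist_force: [-0.1, 0.2, -0.3]
opening: 0.0512
```

```bash
python3 -c "
from h import *
st()"
```

```text
t 3.575 n,t,z mm [ 436.53 -205.67    3.01] rot [-115.94   89.97  145.7 ] F n,t,z [-0.1   0.14 -0.32] open 0.0512
```

{"op": "carry_out", "data": {"increments": [[0, 0, 0, 1, 0, 0, 60], [0, 0, 0, 1, 0, 0, 60], [0, 0, 0, 1, 0, 0, 60], [0, 0, 0, 0, 0, 0, 60]]}}

```text
time: 4.08
ee_pos: [0.4019, -0.2673, 0.0002]
tcp_rot: [-108.9, 90.0, 152.7]
wrist_force: [-0.0, -0.3, -0.8]
opening: 0.0514
```

```bash
python3 -c "
from h import *
st()"
```

```text
t 4.075 n,t,z mm [ 4.3664e+02 -2.0572e+02  2.1000e-01] rot [-108.94   89.99  152.7 ] F n,t,z [ 0.02 -0.28 -0.82] open 0.0514
```

{"op": "carry_out", "data": {"increments": [[0, 0, 0, 1, 0, 0, 60], [0, 0, 0, 1, 0, 0, 60], [0, 0, 0, 0, 0, 0, 60]]}}

```text
time: 4.45
ee_pos: [0.4019, -0.2673, -0.0018]
tcp_rot: [-118.7, 90.0, 142.9]
wrist_force: [-0.2, 0.5, -1.1]
opening: 0.0516
```

```bash
python3 -c "
from h import *
st()"
```

```text
t 4.45 n,t,z mm [ 436.62 -205.7    -1.84] rot [-118.73   89.99  142.91] F n,t,z [-0.26  0.46 -1.13] open 0.0516
```

{"op": "carry_out", "data": {"increments": [[0, 0, 0, 1, 0, 0, 60], [0, 0, 0, 1, 0, 0, 60], [0, 0, 0, 0, 0, 0, 60]]}}

```text
time: 4.82
ee_pos: [0.402, -0.2673, -0.0032]
tcp_rot: [62.7, 90.0, -35.7]
wrist_force: [-1.7, 2.3, 4.7]
opening: 0.0511
```

```bash
python3 -c "
from h import *
st()"
```

```text
t 4.825 n,t,z mm [ 436.73 -205.76   -3.23] rot [ 62.67  89.99 -35.69] F n,t,z [-1.99  2.06  4.71] open 0.0511
```

{"op": "carry_out", "data": {"increments": [[0, 0, 0, 1, 0, 0, 60], [0, 0, 0, 1, 0, 0, 60], [0, 0, 0, 0, 0, 0, 60]]}}

```text
time: 5.2
ee_pos: [0.402, -0.2674, -0.0033]
tcp_rot: [66.0, 89.9, -32.3]
wrist_force: [-9.5, 6.1, 25.3]
opening: 0.0511
```

```bash
python3 -c "
from h import *
st()"
```

```text
t 5.2 n,t,z mm [ 436.81 -205.8    -3.33] rot [ 66.03  89.94 -32.33] F n,t,z [-10.28   4.6   25.34] open 0.0511
```

Contact is at TCP z ≈ -3.1 mm, so the open tips stand 3.1 mm behind the TCP. The stiffness is about 10 N/mm. I'll raise the tips to about 3 mm and push gently forward.

{"op": "carry_out", "data": {"increments": [[0, 0, 0, -3, 0, 0, 60], [0, 0, 0, -2, 0, 0, 60], [0, 0, 0, 0, 3, 0, 60], [0, 0, 0, 0, 3, 0, 60], [0, 0, 0, 0, 3, 0, 60], [0, 0, 0, 0, 2, 0, 60], [0, 0, 0, 0, 2, 0, 60], [0, 0, 0, 0, 2, 0, 60], [0, 0, 0, 0, 2, 0, 60], [0, 0, 0, 0, 2, 0, 60], [0, 0, 0, 0, 2, 0, 60], [0, 0, 0, 0, 0, 0, 60]]}}

```text
time: 6.7
ee_pos: [0.4229, -0.2704, -0.0007]
tcp_rot: [95.6, 90.0, -2.7]
wrist_force: [0.5, -0.7, -0.4]
opening: 0.0517
```

```bash
python3 -c "
from h import *
st()
im=vision.camera('top');crop(im,240,110,400,260,5,'pics/t2.png')"
```

```text
t 6.7 n,t,z mm [ 457.89 -205.73   -0.69] rot [95.65 89.99 -2.71] F n,t,z [ 0.61 -0.59 -0.36] open 0.0517
```

View pics/t2.png

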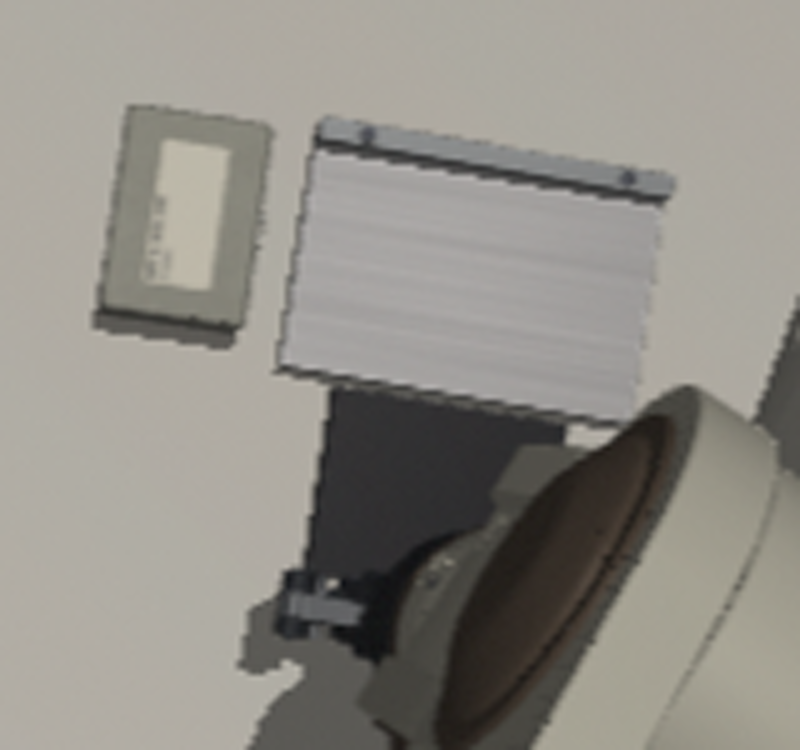

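The carrier has squared up and its far edge is nearly at the plate's front face. I'll push the last millimetres slowly.

{"op": "carry_out", "data": {"increments": [[0, 0, 0, 0, 1, 0, 60], [0, 0, 0, 0, 1, 0, 60], [0, 0, 0, 0, 0, 0, 60]]}}

```text
time: 7.12
ee_pos: [0.4248, -0.2707, -0.0007]
tcp_rot: [78.2, 90.0, -20.2]
wrist_force: [0.5, 0.4, 0.2]
opening: 0.0513
```

```bash
python3 -c "
from h import *
st()"
```

```text
t 7.125 n,t,z mm [ 459.8  -205.76   -0.7 ] rot [ 78.15  89.99 -20.21] F n,t,z [0.44 0.5  0.22] open 0.0513
```

{"op": "carry_out", "data": {"increments": [[0, 0, 0, 0, 1, 0, 60], [0, 0, 0, 0, 0.5, 0, 60], [0, 0, 0, 0, 0, 0, 60]]}}

```text
time: 7.5
ee_pos: [0.4262, -0.2709, -0.0007]
tcp_rot: [71.5, 90.0, -26.9]
wrist_force: [-0.2, 0.7, 0.2]
opening: 0.051
```

```bash
python3 -c "
from h import *
st()"
```

```text
t 7.5 n,t,z mm [ 461.27 -205.75   -0.71] rot [ 71.47  90.   -26.89] F n,t,z [-0.35  0.63  0.2 ] open 0.051
```

{"op": "carry_out", "data": {"increments": [[0, 0, 0, 0, 0.5, 0, 60], [0, 0, 0, 0, 0.5, 0, 60], [0, 0, 0, 0, 0, 0, 60]]}}

```text
time: 7.88
ee_pos: [0.4269, -0.271, -0.0007]
tcp_rot: [-91.3, 90.0, 170.3]
wrist_force: [-2.7, 0.5, 2.1]
opening: 0.051
```

```bash
python3 -c "
from h import *
st()"
```

```text
t 7.875 n,t,z mm [ 461.96 -205.73   -0.72] rot [-91.34  89.97 170.29] F n,t,z [-2.78  0.14  2.1 ] open 0.051
```

{"op": "carry_out", "data": {"increments": [[0, 0, 0, 0, 0.5, 0, 60], [0, 0, 0, 0, 0.5, 0, 60], [0, 0, 0, 0, 0, 0, 60]]}}

```text
time: 8.25
ee_pos: [0.427, -0.271, -0.0008]
tcp_rot: [-92.4, 89.9, 169.2]
wrist_force: [-8.9, 0.5, 5.7]
opening: 0.0514
```

```bash
python3 -c "
from h import *
st()"
```

```text
t 8.25 n,t,z mm [ 462.06 -205.67   -0.79] rot [-92.44  89.87 169.17] F n,t,z [-8.92 -0.79  5.66] open 0.0514
```

{"op": "carry_out", "data": {"increments": [[0, 0, 0, 0, 0.5, 0, 60], [0, 0, 0, 0, 0.5, 0, 60], [0, 0, 0, 0, 0, 0, 60]]}}

```text
time: 8.62
ee_pos: [0.4271, -0.2709, -0.0008]
tcp_rot: [-92.3, 89.8, 169.3]
wrist_force: [-13.6, 3.0, 9.0]
opening: 0.0513
```

```bash
python3 -c "
from h import *
st()"
```

```text
t 8.625 n,t,z mm [ 462.1  -205.6    -0.84] rot [-92.27  89.76 169.33] F n,t,z [-13.88   0.95   8.99] open 0.0513
```

Contact with the plate face is at n ≈ 462, with about 6 N per commanded mm. I'll back off, lower the tips to about 1 mm, re-press with a few newtons, and start the tip-up along the computed arc.

{"op": "carry_out", "data": {"increments": [[0, 0, 0, 0, -3, 0, 60], [0, 0, 0, 1.3, 0, 0, 60], [0, 0, 0, 0, 1, 0, 60], [0, 0, 0, 0, 0.8, 0, 60], [0, 0, 0, 0, 0, 0, 60]]}}

```text
time: 9.25
ee_pos: [0.427, -0.271, -0.0022]
tcp_rot: [-89.7, 89.9, 171.9]
wrist_force: [-7.6, 1.7, 3.4]
opening: 0.0512
```

```bash
python3 -c "
from h import *
st()"
```

```text
t 9.25 n,t,z mm [ 462.05 -205.69   -2.23] rot [-89.7   89.87 171.91] F n,t,z [-7.72  0.57  3.45] open 0.0512
```

{"op": "carry_out", "data": {"increments": [[0, 0, 0, -2, 0, 0, 60], [0, 0, 0, -2.5, 0, 0, 60], [0, 0, 0, -2.5, 0, 0, 60], [0, 0, 0, -2.5, 0.1, 0, 60], [0, 0, 0, -2.5, 0.2, 0, 60], [0, 0, 0, 0, 0, 0, 60]]}}

```text
time: 10.0
ee_pos: [0.4273, -0.271, 0.0096]
tcp_rot: [-94.2, 89.9, 167.4]
wrist_force: [-6.0, 0.5, -0.2]
opening: 0.0515
```

```bash
python3 -c "
from h import *
st()
im=vision.camera('scene');crop(im,200,130,400,270,4,'pics/s3.png')"
```

```text
t 10.0 n,t,z mm [ 462.31 -205.64    9.56] rot [-94.2   89.86 167.42] F n,t,z [-5.98 -0.36 -0.2 ] open 0.0515
```

View pics/s3.png

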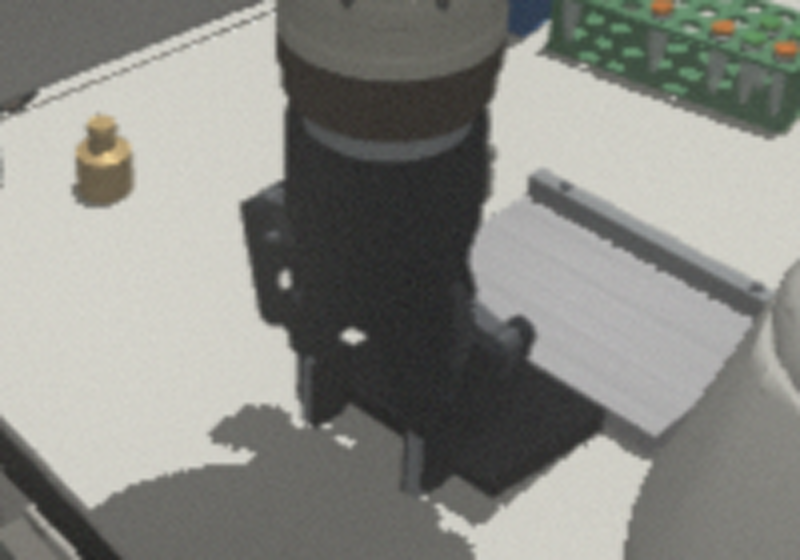

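The near edge has lifted: a gap with shadow shows under the near-right corner at crop (490,495). I'll continue along the arc.

{"op": "carry_out", "data": {"increments": [[0, 0, 0, -2.5, 0.1, 0, 60], [0, 0, 0, -3, 0.4, 0, 60], [0, 0, 0, -3, 0.6, 0, 60], [0, 0, 0, -3, 0.65, 0, 60], [0, 0, 0, -3, 0.85, 0, 60], [0, 0, 0, -3, 1.0, 0, 60], [0, 0, 0, -3, 1.1, 0, 60], [0, 0, 0, 0, 0, 0, 60]]}}

```text
time: 11.05
ee_pos: [0.4319, -0.2717, 0.0305]
tcp_rot: [-91.0, 89.9, 170.6]
wrist_force: [-8.4, 1.0, 1.7]
opening: 0.0514
```

```bash
python3 -c "
from h import *
st()
im=vision.camera('scene');crop(im,200,130,400,270,4,'pics/s4.png')"
```

```text
t 11.05 n,t,z mm [ 467.   -205.66   30.53] rot [-90.98  89.87 170.64] F n,t,z [-8.47 -0.27  1.74] open 0.0514
```

View pics/s4.png

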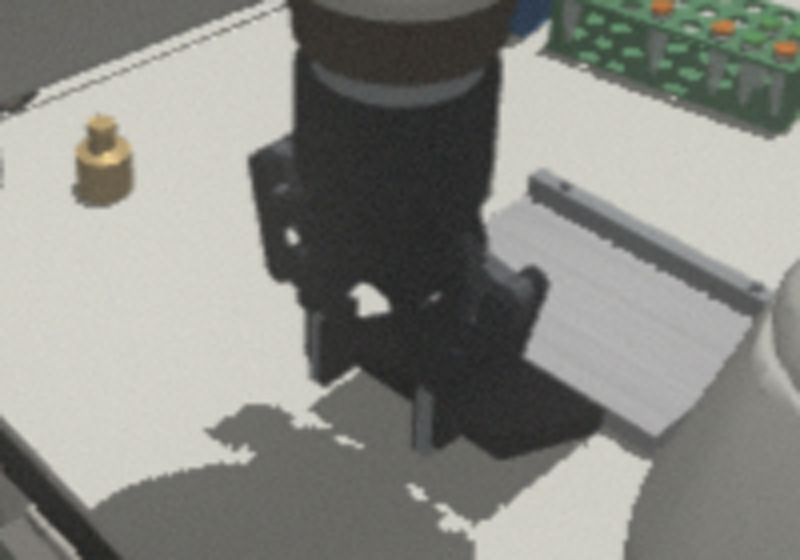

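Tilted about 25°, with the contact at both fingertips. Continuing.

{"op": "carry_out", "data": {"increments": [[0, 0, 0, -3, 1.0, 0, 60], [0, 0, 0, -3, 1.3, 0, 60], [0, 0, 0, -3, 1.5, 0, 60], [0, 0, 0, -3, 1.8, 0, 60], [0, 0, 0, -3, 2.0, 0, 60], [0, 0, 0, -2.5, 1.9, 0, 60], [0, 0, 0, 0, 0, 0, 60]]}}

```text
time: 11.98
ee_pos: [0.4423, -0.2733, 0.0485]
tcp_rot: [-28.1, 90.0, -126.5]
wrist_force: [-5.6, 1.4, 3.9]
opening: 0.0512
```

```bash
python3 -c "
from h import *
st()
im=vision.camera('scene');crop(im,200,130,400,270,4,'pics/s5.png')"
```

```text
t 11.975 n,t,z mm [ 477.51 -205.73   48.51] rot [ -28.1    89.99 -126.46] F n,t,z [-5.79  0.56  3.87] open 0.0512
```

View pics/s5.png

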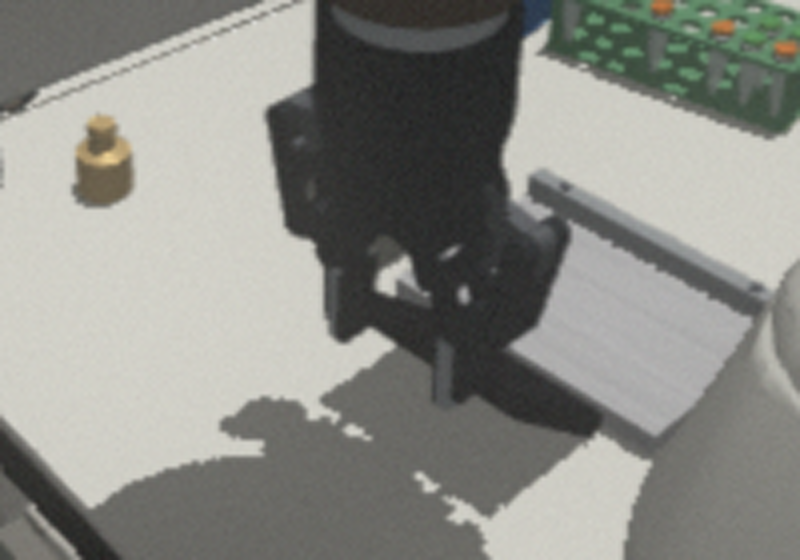

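{"op": "carry_out", "data": {"increments": [[0, 0, 0, -2.5, 2, 0, 60], [0, 0, 0, -2.5, 2.2, 0, 60], [0, 0, 0, -2, 2.2, 0, 60], [0, 0, 0, -1.5, 2.2, 0, 60], [0, 0, 0, -0.5, 2.2, 0, 60], [0, 0, 0, 0, 2.2, 0, 60], [0, 0, 0, 0, 2.2, 0, 60], [0, 0, 0, 0, 0, 0, 60]]}}

```text
time: 13.02
ee_pos: [0.4575, -0.2755, 0.0569]
tcp_rot: [106.8, 90.0, 8.4]
wrist_force: [-1.2, 0.2, 3.1]
opening: 0.0514
```

```bash
python3 -c "
from h import *
st()
im=vision.camera('scene');crop(im,200,110,400,260,4,'pics/s6.png')"
```

```text
t 13.025 n,t,z mm [ 492.87 -205.72   56.93] rot [106.78  89.99   8.42] F n,t,z [-1.18 -0.01  3.07] open 0.0514
```

View pics/s6.png

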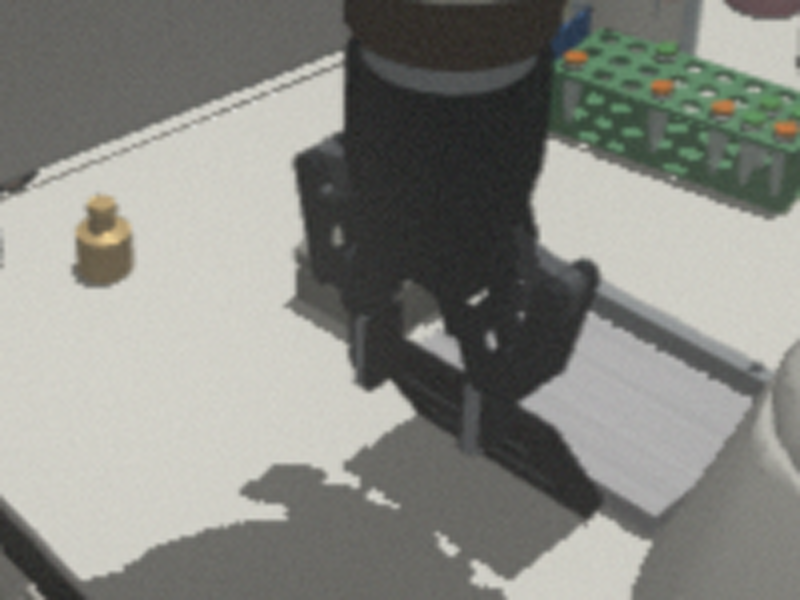

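Now at about 58° with the pocket face visible to the robot side. I'll push horizontally from here; the contact corner slides up the fingers.

{"op": "carry_out", "data": {"increments": [[0, 0, 0, 0, 2, 0, 60], [0, 0, 0, 0, 2, 0, 60], [0, 0, 0, 0, 2, 0, 60], [0, 0, 0, 0, 2, 0, 60], [0, 0, 0, 0, 2, 0, 60], [0, 0, 0, 0, 2, 0, 60], [0, 0, 0, 0, 2, 0, 60], [0, 0, 0, 0, 2, 0, 60], [0, 0, 0, 0, 2, 0, 60], [0, 0, 0, 0, 0, 0, 60]]}}

```text
time: 14.32
ee_pos: [0.4753, -0.2781, 0.0569]
tcp_rot: [125.5, 90.0, 27.1]
wrist_force: [0.7, -0.1, -0.2]
opening: 0.0513
```

```bash
python3 -c "
from h import *
st()
im=vision.camera('scene');crop(im,200,110,400,260,4,'pics/s7.png')"
```

```text
t 14.325 n,t,z mm [ 510.83 -205.67   56.95] rot [125.46  90.    27.1 ] F n,t,z [ 0.71 -0.03 -0.16] open 0.0513
```

View pics/s7.png

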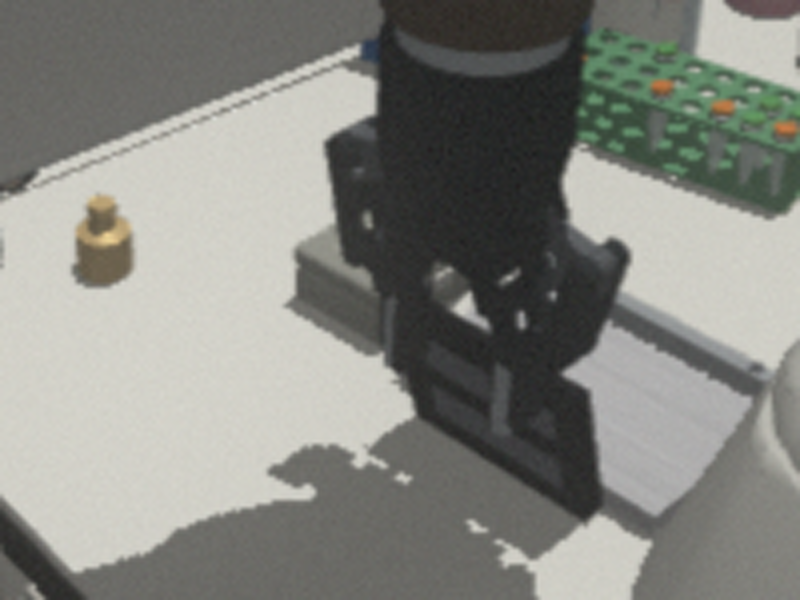

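About 75° now; pockets visible. Continuing slowly to upright.

{"op": "carry_out", "data": {"increments": [[0, 0, 0, 0, 1.5, 0, 60], [0, 0, 0, 0, 1.5, 0, 60], [0, 0, 0, 0, 1.5, 0, 60], [0, 0, 0, 0, 1.5, 0, 60], [0, 0, 0, 0, 1.5, 0, 60], [0, 0, 0, 0, 1.5, 0, 60], [0, 0, 0, 0, 1.5, 0, 60], [0, 0, 0, 0, 1.5, 0, 60], [0, 0, 0, 0, 1.5, 0, 60], [0, 0, 0, 0, 1.5, 0, 60], [0, 0, 0, 0, 1, 0, 60], [0, 0, 0, 0, 0, 0, 60]]}}

```text
time: 15.88
ee_pos: [0.491, -0.2804, 0.057]
tcp_rot: [-108.1, 90.0, 153.6]
wrist_force: [0.4, -0.6, -0.7]
opening: 0.0514
```

```bash
python3 -c "
from h import *
st()
im=vision.camera('scene');crop(im,200,110,400,260,4,'pics/s8.png')"
```

```text
t 15.875 n,t,z mm [ 526.74 -205.68   56.97] rot [-108.07   90.    153.57] F n,t,z [ 0.45 -0.52 -0.74] open 0.0514
```

View pics/s8.png

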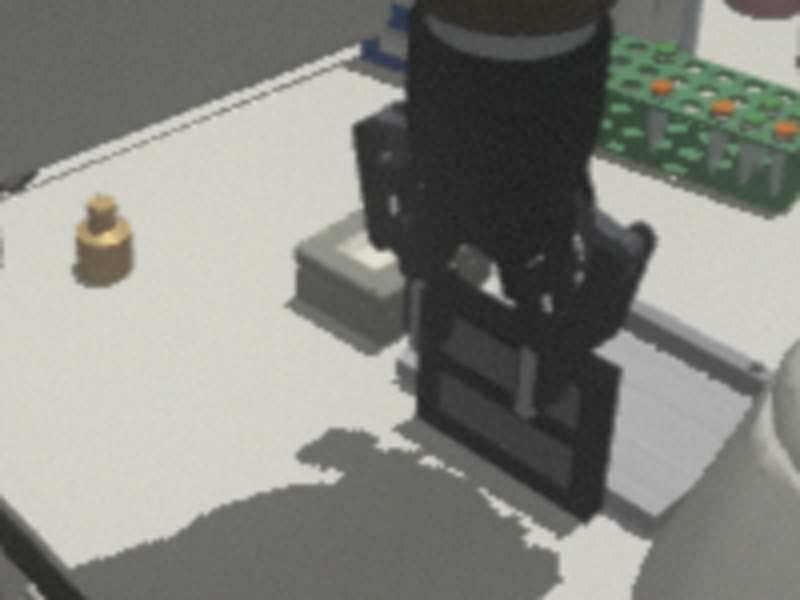

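Standing almost upright against the plate's front edge, square in the view. I'll push on slowly past the balance point.

{"op": "carry_out", "data": {"increments": [[0, 0, 0, 0, 1.2, 0, 60], [0, 0, 0, 0, 1.2, 0, 60], [0, 0, 0, 0, 1.2, 0, 60], [0, 0, 0, 0, 1.2, 0, 60], [0, 0, 0, 0, 1.2, 0, 60], [0, 0, 0, 0, 1, 0, 60], [0, 0, 0, 0, 1, 0, 60], [0, 0, 0, 0, 1, 0, 60], [0, 0, 0, 0, 1, 0, 60], [0, 0, 0, 0, 0, 0, 60]]}}

```text
time: 17.18
ee_pos: [0.5009, -0.2819, 0.0569]
tcp_rot: [-56.7, 90.0, -155.0]
wrist_force: [0.9, 0.1, -0.4]
opening: 0.0513
```

```bash
python3 -c "
from h import *
st()
im=vision.camera('scene');crop(im,200,110,400,260,4,'pics/s9.png')"
```

```text
t 17.175 n,t,z mm [ 536.74 -205.7    56.95] rot [ -56.67   90.   -155.03] F n,t,z [ 0.86  0.27 -0.35] open 0.0513
```

View pics/s9.png

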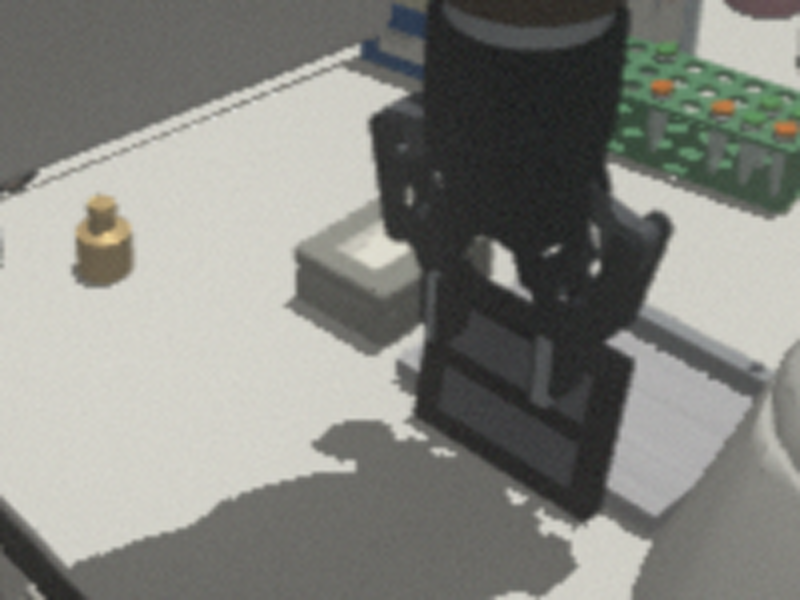

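It leans forward a few degrees past upright. Continuing.

{"op": "carry_out", "data": {"increments": [[0, 0, 0, 0, 1, 0, 60], [0, 0, 0, 0, 1, 0, 60], [0, 0, 0, 0, 1, 0, 60], [0, 0, 0, 0, 1, 0, 60], [0, 0, 0, 0, 1, 0, 60], [0, 0, 0, 0, 1, 0, 60], [0, 0, 0, 0, 1, 0, 60], [0, 0, 0, 0, 1, 0, 60], [0, 0, 0, 0, 0, 0, 60]]}}

```text
time: 18.35
ee_pos: [0.5089, -0.283, 0.057]
tcp_rot: [121.5, 90.0, 23.2]
wrist_force: [0.8, -0.5, 0.1]
opening: 0.0515
```

```bash
python3 -c "
from h import *
st()
im=vision.camera('scene');crop(im,200,110,400,260,4,'pics/s10.png')"
```

```text
t 18.35 n,t,z mm [ 544.77 -205.67   56.97] rot [121.51  90.    23.15] F n,t,z [ 0.82 -0.39  0.13] open 0.0515
```

View pics/s10.png

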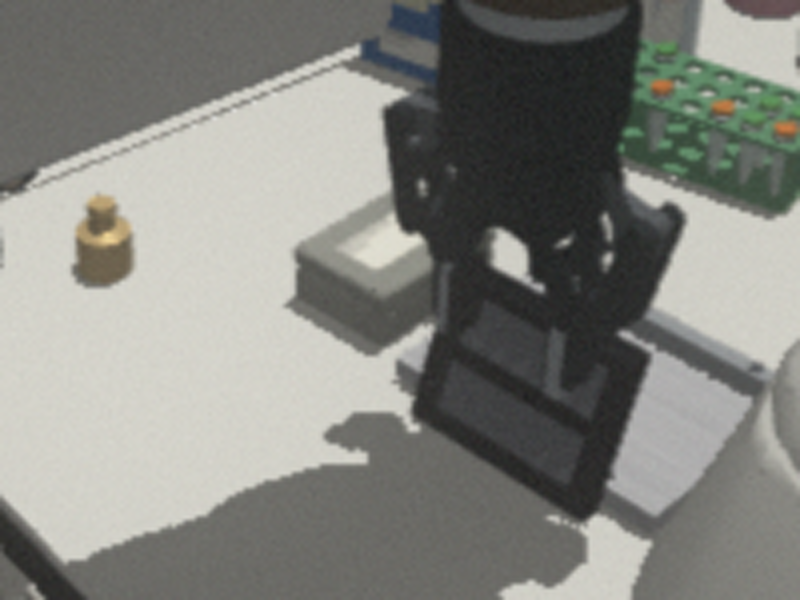

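Leaning about 13°, close to the balance point. A bit more.

{"op": "carry_out", "data": {"increments": [[0, 0, 0, 0, 1, 0, 60], [0, 0, 0, 0, 1, 0, 60], [0, 0, 0, 0, 1, 0, 60], [0, 0, 0, 0, 1, 0, 60], [0, 0, 0, 0, 1, 0, 60], [0, 0, 0, 0, 1, 0, 60], [0, 0, 0, 0, 0, 0, 60], [0, 0, 0, 0, 0, 0, 60]]}}

```text
time: 19.4
ee_pos: [0.5147, -0.2839, 0.057]
tcp_rot: [-114.5, 90.0, 147.2]
wrist_force: [0.6, -1.2, 0.7]
opening: 0.0508
```

```bash
python3 -c "
from h import *
st()
im=vision.camera('scene');crop(im,200,110,400,260,4,'pics/s11.png')"
```

```text
t 19.4 n,t,z mm [ 550.68 -205.69   56.98] rot [-114.48   90.    147.16] F n,t,z [ 0.78 -1.07  0.67] open 0.0508
```

View pics/s11.png

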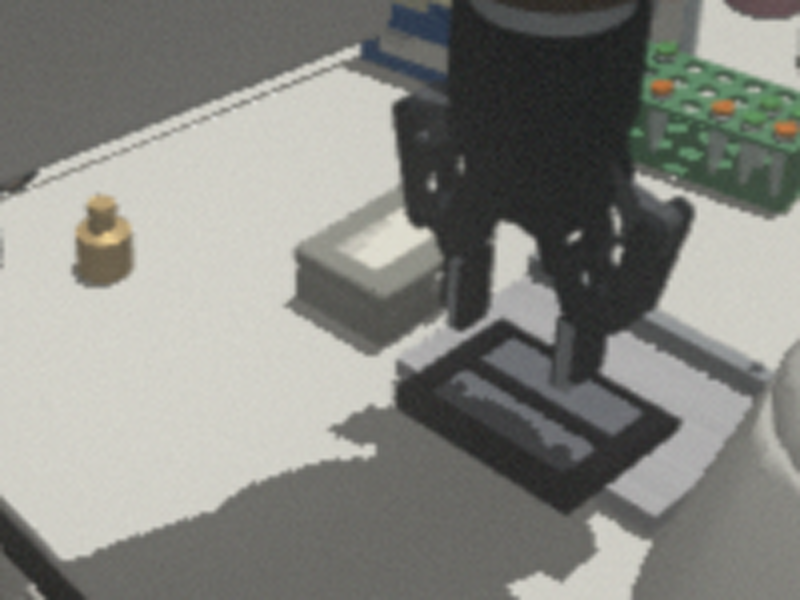

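The carrier lies on the plate pockets up, with its near edge overhanging the front slightly. I'll back off the fingers and measure.

{"op": "carry_out", "data": {"increments": [[0, 0, 0, -10, 0, 0, 60], [0, 0, 0, 0, -15, 0, 60], [0, 0, 0, 0, -20, 0, 60], [0, 0, 0, 0, -20, 0, 60], [0, 0, 0, 0, -15, 0, 60], [0, 0, 0, 0, 0, 0, 60]]}}

```text
time: 20.2
ee_pos: [0.4446, -0.2737, 0.0674]
tcp_rot: [64.9, 90.0, -33.5]
wrist_force: [-0.3, -0.3, 0.3]
opening: 0.051
```

Run:
```python
from h import *
st()
im=vision.camera('scene');crop(im,200,110,400,260,4,'pics/s12.png')
im=vision.camera('top');cv2.imwrite('pics/top12.png',im[:,:,::-1]);crop(im,260,110,400,240,5,'pics/t12.png')
```

```text
t 20.2 n,t,z mm [ 479.86 -205.83   67.36] rot [ 64.92  89.97 -33.48] F n,t,z [-0.26 -0.34  0.33] open 0.051
```

View pics/s12.png

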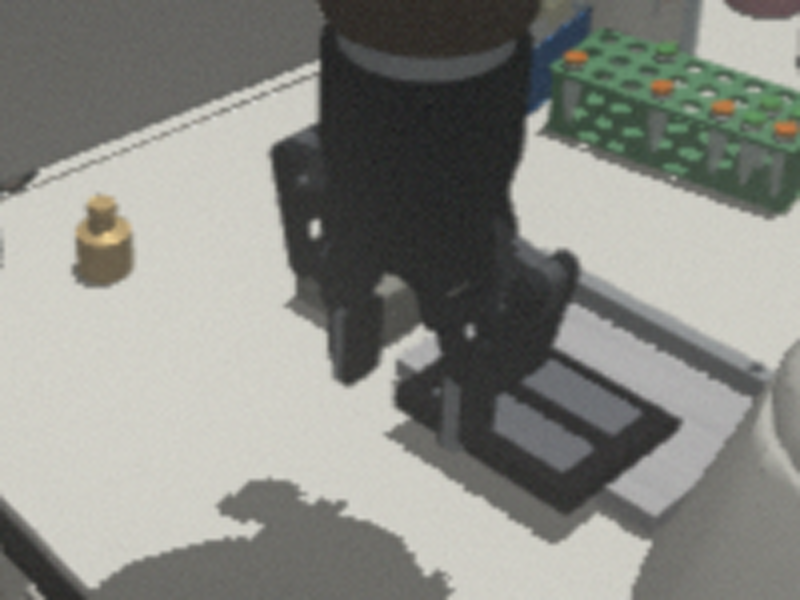

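View pics/t12.png

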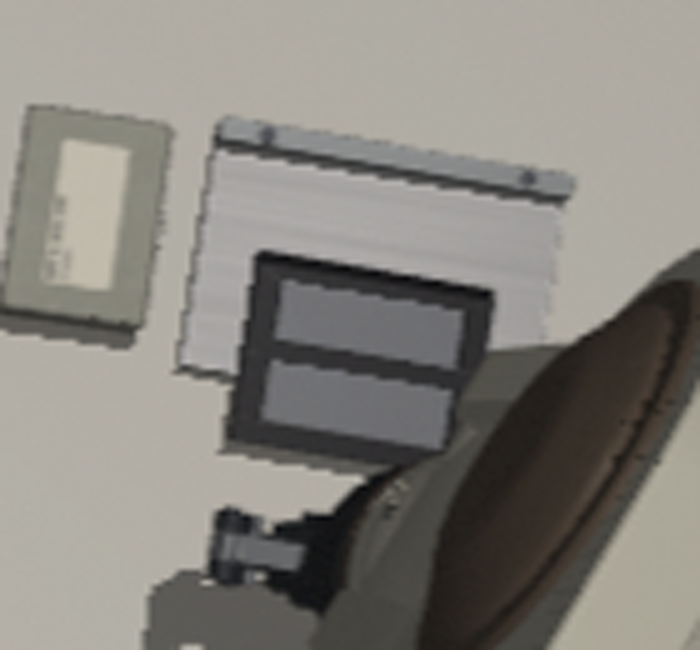

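The carrier is pockets up and square on the plate. Its left corners are at top crop (262,253) and (228,445), and the near edge overhangs the front. I'll locate that edge.

Run:
```python
from h import *
tc=lambda x,y:(x/5+260,y/5+110)
for nm,p,z in(("near-left top",(228,443),.026),("far-left bevel base",(262,253),.02),("far-right",(495,292),.02)):
    P=onz("top",tc(*p),z);print(nm,np.round([P@NN*1e3,P@TT*1e3],1))
sc=lambda x,y:(x/4+200,y/4+110)
P,r=tri(tc(228,443),sc(397,390));print("two-view near-left top",P.round(4),r,np.round([P@NN*1e3,P@TT*1e3],1))
```

```text
near-left top [ 524.4 -158.8]
far-left bevel base [ 605.4 -161.3]
far-right [ 605.4 -260.3]
two-view near-left top [ 0.4965 -0.235   0.0257] 0.0030335871341772517 [ 525.5 -159.9]
```

The near edge is at n ≈ 525 (30 mm overhang, centre of mass on the plate), with its top at 26 mm as it should be. I'll lower behind it to tip z ≈ 18 and push.

{"op": "carry_out", "data": {"increments": [[0, 0, 0, 15, 0, 0, 60], [0, 0, 0, 15, 0, 0, 60], [0, 0, 0, 12, 5, 0, 60], [0, 0, 0, 8, 5, 0, 60], [0, 0, 0, 2.4, 5, 0, 60], [0, 0, 0, 0, 5, 0, 60], [0, 0, 0, 0, 5, 0, 60], [0, 0, 0, 0, 3, 0, 60], [0, 0, 0, 0, 3, 0, 60], [0, 0, 0, 0, 3, 0, 60], [0, 0, 0, 0, 3, 0, 60], [0, 0, 0, 0, 0, 0, 60]]}}

```text
time: 21.8
ee_pos: [0.4822, -0.2791, 0.0146]
tcp_rot: [140.2, 90.0, 41.8]
wrist_force: [0.4, -0.5, 0.2]
opening: 0.0514
```

```bash
python3 -c "
from h import *
st()
im=vision.camera('scene');crop(im,200,110,400,260,4,'pics/s13.png')"
```

```text
t 21.8 n,t,z mm [ 517.86 -205.68   14.55] rot [140.18  89.99  41.82] F n,t,z [ 0.49 -0.42  0.16] open 0.0514
```

View pics/s13.png

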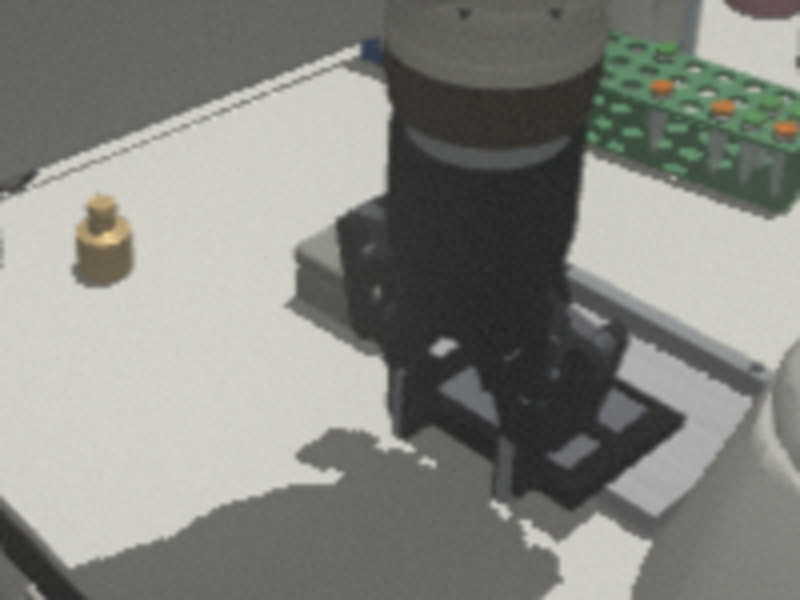

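{"op": "carry_out", "data": {"increments": [[0, 0, 0, 0, 3, 0, 60], [0, 0, 0, 0, 3, 0, 60], [0, 0, 0, 0, 3, 0, 60], [0, 0, 0, 0, 3, 0, 60], [0, 0, 0, 0, 3, 0, 60], [0, 0, 0, 0, 3, 0, 60], [0, 0, 0, 0, 3, 0, 60], [0, 0, 0, 0, 3, 0, 60], [0, 0, 0, 0, 3, 0, 60], [0, 0, 0, 0, 3, 0, 60], [0, 0, 0, 0, 3, 0, 60], [0, 0, 0, 0, 0, 0, 60]]}}

```text
time: 23.35
ee_pos: [0.515, -0.284, 0.0146]
tcp_rot: [70.8, 90.0, -27.5]
wrist_force: [0.8, -0.8, 0.4]
opening: 0.0515
```

```bash
python3 -c "
from h import *
st()
im=vision.camera('scene');crop(im,200,110,400,260,4,'pics/s14.png')"
```

```text
t 23.35 n,t,z mm [ 550.95 -205.68   14.58] rot [ 70.84  89.99 -27.52] F n,t,z [ 0.87 -0.72  0.41] open 0.0515
```

View pics/s14.png

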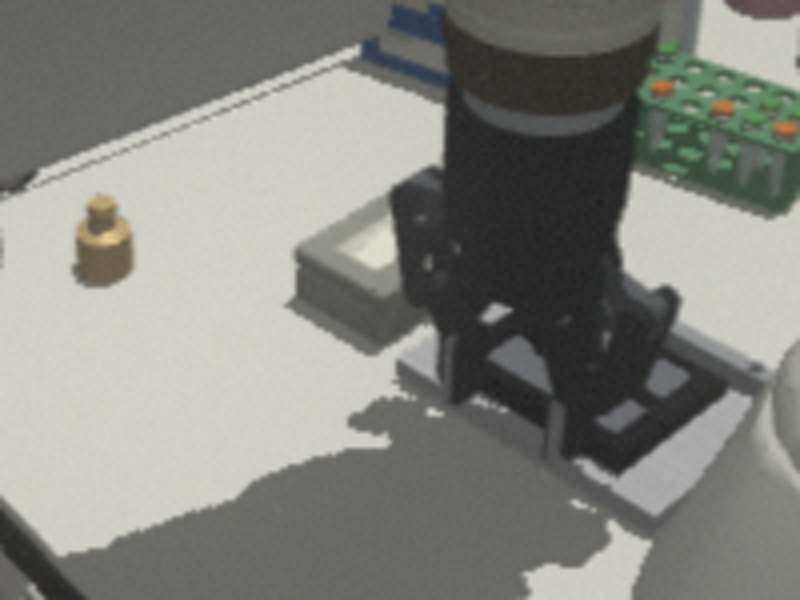

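{"op": "carry_out", "data": {"increments": [[0, 0, 0, 0, 1, 0, 60], [0, 0, 0, 0, 1, 0, 60], [0, 0, 0, 0, 1, 0, 60], [0, 0, 0, 0, 1, 0, 60], [0, 0, 0, 0, 1, 0, 60], [0, 0, 0, 0, 0, 0, 60]]}}

```text
time: 24.15
ee_pos: [0.5198, -0.2847, 0.0146]
tcp_rot: [84.0, 90.0, -14.4]
wrist_force: [-0.8, 0.4, -0.1]
opening: 0.0512
```

```bash
python3 -c "
from h import *
st()"
```

```text
t 24.15 n,t,z mm [ 555.82 -205.68   14.58] rot [ 84.01  89.99 -14.35] F n,t,z [-0.83  0.29 -0.06] open 0.0512
```

Close to home, which should come at n ≈ 557. I'll press on in small steps until the stop is felt.

{"op": "carry_out", "data": {"increments": [[0, 0, 0, 0, 0.5, 0, 60], [0, 0, 0, 0, 0.5, 0, 60], [0, 0, 0, 0, 0.5, 0, 60], [0, 0, 0, 0, 0, 0, 60]]}}

```text
time: 24.65
ee_pos: [0.5209, -0.2848, 0.0146]
tcp_rot: [-99.9, 90.0, 161.7]
wrist_force: [-2.8, -0.1, 1.9]
opening: 0.0512
```

```bash
python3 -c "
from h import *
st()"
```

```text
t 24.65 n,t,z mm [ 556.98 -205.64   14.56] rot [-99.92  89.97 161.71] F n,t,z [-2.72 -0.47  1.91] open 0.0512
```

{"op": "carry_out", "data": {"increments": [[0, 0, 0, 0, 0.5, 0, 60], [0, 0, 0, 0, 0.5, 0, 60], [0, 0, 0, 0, 0, 0, 60]]}}

```text
time: 25.02
ee_pos: [0.521, -0.2847, 0.0145]
tcp_rot: [-95.5, 89.9, 166.2]
wrist_force: [-7.3, 1.5, 4.9]
opening: 0.0511
```

```bash
python3 -c "
from h import *
st()"
```

```text
t 25.025 n,t,z mm [ 557.07 -205.57   14.5 ] rot [-95.46  89.87 166.16] F n,t,z [-7.44  0.39  4.85] open 0.0511
```

Home contact came exactly at 557 mm, as predicted. One more slight press to square it, then I'll withdraw straight back and lift clear.

{"op": "carry_out", "data": {"increments": [[0, 0, 0, 0, 0.5, 0, 60], [0, 0, 0, 0, 0.3, 0, 60], [0, 0, 0, 0, 0, 0, 60], [0, 0, 0, 0, -1, 0, 60], [0, 0, 0, 0, -2, 0, 60], [0, 0, 0, 0, -5, 0, 60], [0, 0, 0, 0, -10, 0, 60], [0, 0, 0, 0, -20, 0, 60], [0, 0, 0, -15, -20, 0, 60], [0, 0, 0, -30, -20, 0, 60], [0, 0, 0, -40, -30, 0, 60], [0, 0, 0, -40, -30, 0, 60]]}}

```text
time: 26.52
ee_pos: [0.385, -0.2646, 0.1406]
tcp_rot: [35.0, 90.0, -63.4]
wrist_force: [1.0, -1.0, 0.4]
opening: 0.0512
```

{"op": "carry_out", "data": {"increments": [[0, 0, 0, -30, -30, 20, 60], [0, 0, 0, -10, -30, 40, 60], [0, 0, 0, 0, -30, 40, 60], [0, 0, 0, 0, -20, 40, 60], [0, 0, 0, 0, 0, 40, 60], [0, 0, 0, 0, 0, 30, 60], [0, 0, 0, 0, 0, 0, 60], [0, 0, 0, 0, 0, 0, 60]]}}

```text
time: 27.52
ee_pos: [0.2468, -0.4561, 0.1795]
tcp_rot: [-161.6, 90.0, 100.1]
wrist_force: [-0.5, 0.3, 0.1]
opening: 0.0514
```

Run:
```python
from h import *
st()
im=vision.camera('scene');cv2.imwrite('pics/scene15.png',im[:,:,::-1]);crop(im,270,130,400,230,6,'pics/s15.png')
im=vision.camera('top');cv2.imwrite('pics/top15.png',im[:,:,::-1]);crop(im,160,110,390,230,3,'pics/t15.png')
crop(im,290,125,380,205,7,'pics/t15b.png')
```

```text
t 27.525 n,t,z mm [ 310.83 -415.16  179.51] rot [-161.56   89.97  100.07] F n,t,z [-0.5   0.2   0.08] open 0.0514
```

View pics/s15.png

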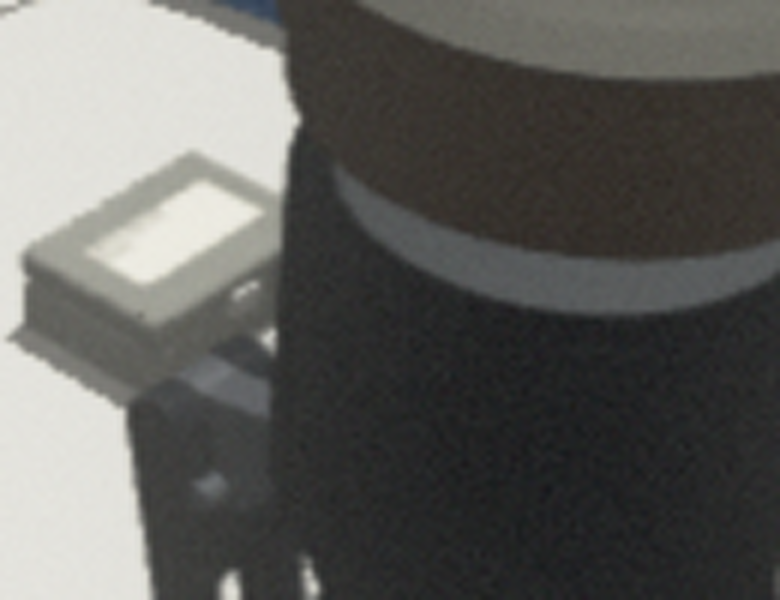

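View pics/t15.png

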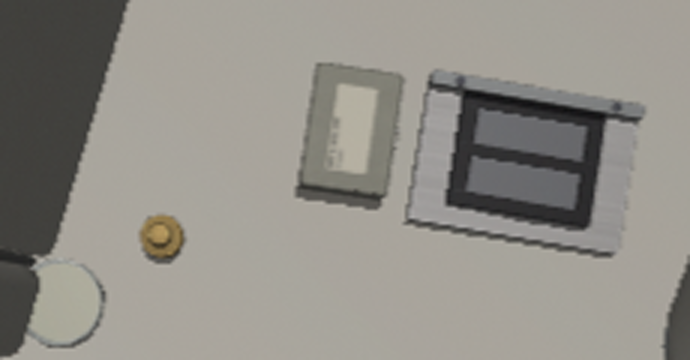

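View pics/t15b.png

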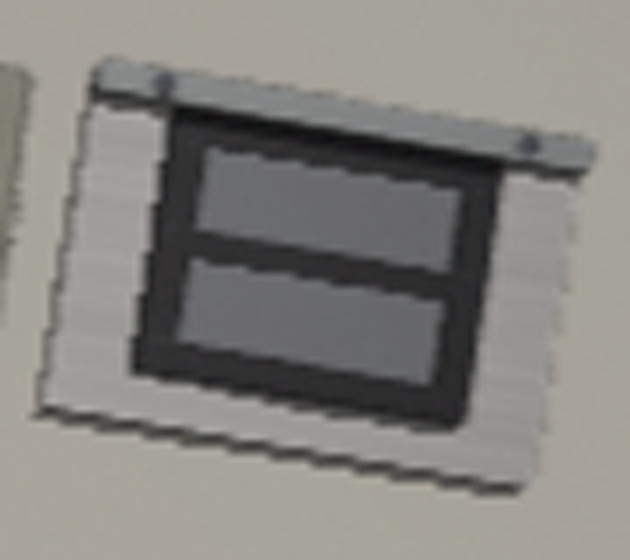

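The top view shows the carrier pockets up and up against the stop, with the slide box, weight and dish in place. I'll check squareness, seating and the bystanders numerically.

Run:
```python
from h import *
g=cv2.GaussianBlur(cv2.cvtColor(cv2.imread('pics/top15.png'),cv2.COLOR_BGR2GRAY),(3,3),0)
F=lambda x1,y1,x2,y2:(lambda c:(y1+((c-290)*7-x1)*(y2-y1)/(x2-x1))/7+125)
def rep(nm,f,cols,s,z):
    l,sd=edgeline(g,cols,f,3,s);a,b=onz("top",at(l,cols[0]),z),onz("top",at(l,cols[-1]),z)
    print(nm,sd.round(2),"n",np.round([a@NN*1e3,b@NN*1e3],1),"yaw",round(np.degrees(np.arctan2(b[1]-a[1],b[0]-a[0]))+90,2))
rep("carrier near",F(135,375,460,430),range(311,354),1,.020)
rep("plate front",F(45,412,520,492),range(299,362),-1,.014)
rep("stop top near",F(95,95,590,170),range(304,372),-1,.026)
a=cv2.imread('pics/top0.png');b=cv2.imread('pics/top15.png')
d=cv2.absdiff(a,b).max(2)
for nm,(x0,y0,x1,y1) in dict(box=(255,125,295,182),weight=(203,178,224,200),petri=(178,195,198,228)).items():
    print(nm,"changed px",int((d[y0:y1,x0:x1]>40).sum()))
```

```text
carrier near 0.21 n [567.9 565.3] yaw -10.03
plate front 0.15 n [555.5 555.3] yaw -8.51
stop top near 0.2 n [650.1 649.5] yaw -8.66
box changed px 0
weight changed px 0
petri changed px 0
```

The near edge reads 1.4° off the stop line. I'll check that against other carrier lines before trusting it.

Run:
```python
from h import *
g=cv2.GaussianBlur(cv2.cvtColor(cv2.imread('pics/top15.png'),cv2.COLOR_BGR2GRAY),(3,3),0)
F=lambda x1,y1,x2,y2:(lambda c:(y1+((c-290)*7-x1)*(y2-y1)/(x2-x1))/7+125)
def rep(nm,f,cols,s,z,g=g):
    l,sd=edgeline(g,cols,f,3,s);a,b=onz("top",at(l,cols[0]),z),onz("top",at(l,cols[-1]),z)
    print(nm,sd.round(2),"n",np.round([a@NN*1e3,b@NN*1e3],1),"yaw",round(np.degrees(np.arctan2(b[1]-a[1],b[0]-a[0]))+90,2))
rep("carrier near",F(135,375,460,430),range(313,352),1,.014)
rep("pocket1 far",F(208,150,460,188),range(322,353),1,.026)
rep("pocket1 near",F(195,232,445,272),range(320,351),-1,.026)
rep("pocket2 far",F(190,260,445,298),range(320,351),1,.026)
rep("pocket2 near",F(180,342,432,384),range(318,349),-1,.026)
rep("plate streak front",F(45,412,520,492),range(313,352),-1,.014)
# sides: transpose
gt=g.T.copy()
def repT(nm,f,rows,s,z):
    l,sd=edgeline(gt,rows,f,3,s);q=lambda r:(at(l,r)[1],r)
    a,b=onz("top",q(rows[0]),z),onz("top",q(rows[-1]),z)
    print(nm,sd.round(2),"t",np.round([a@TT*1e3,b@TT*1e3],1),"yaw",round(np.degrees(np.arctan2(a[1]-b[1],a[0]-b[0])),2))
G=lambda x1,y1,x2,y2:(lambda r:(x1+((r-125)*7-y1)*(x2-x1)/(y2-y1))/7+290)
repT("left side",G(170,110,135,370),range(145,175),-1,.026)
repT("right side",G(500,180,465,420),range(153,183),1,.026)
repT("pockets left",G(205,150,180,342),range(148,173),1,.026)
# rotated rect of dark mask
m=(g<75).astype(np.uint8);m[:, :307]=0;m[:,365:]=0;m[:140]=0;m[188:]=0
im=cv2.imread('pics/top15.png');print(g[160,311:320],g[178:190,330],g[138:150,330])
```

```text
carrier near 0.2 n [568.4 566.1] yaw -9.97
pocket1 far 0.2 n [637.6 638. ] yaw -8.08
pocket1 near 0.1 n [613.1 613. ] yaw -8.43
pocket2 far 0.19 n [603.9 604.1] yaw -8.2
pocket2 near 0.11 n [579.2 578.8] yaw -8.72
plate streak front 0.16 n [555.4 555.4] yaw -8.42
left side 0.15 t [-156.8 -156.4] yaw -8.73
right side 0.09 t [-258.1 -258.1] yaw -8.44
pockets left 0.65 t [-169.9 -169.8] yaw -8.54
[93 58 49 50 50 49 50 51 50] [ 47  47  44  51  88 132 152 154 154 152 130  97] [133 133 131 109  61  29  30  41  48  64  93 107]
```

Six other carrier lines (pocket edges and sides) give a mean yaw of -8.4 to -8.5°, the same as the plate, so the near-edge reading is a shadow artefact. I'll move the arm left out of the scene camera's line and check the seating from the second view.

{"op": "carry_out", "data": {"increments": [[0, 0, 0, -10, 0, -30, 60], [0, 0, 0, -10, 0, -40, 60], [0, 0, 0, 0, 0, -40, 60], [0, 0, 0, 0, 0, -40, 60], [0, 0, 0, 0, 0, -40, 60], [0, 0, 0, 0, 0, -40, 60], [0, 0, 0, 0, 0, -40, 60], [0, 0, 0, 0, 0, -40, 60], [0, 0, 0, 0, 0, -40, 60], [0, 0, 0, 0, 0, -30, 60], [0, 0, 0, 0, 0, 0, 60]]}}

```text
time: 29.0
ee_pos: [0.3021, -0.079, 0.1998]
tcp_rot: [92.8, 89.9, -5.3]
wrist_force: [-0.0, -0.8, -0.7]
opening: 0.0511
```

Run:
```python
from h import *
st()
im=vision.camera('scene');cv2.imwrite('pics/scene16.png',im[:,:,::-1]);crop(im,290,150,400,250,7,'pics/s16.png')
```

```text
t 29.0 n,t,z mm [310.46 -34.04 199.82] rot [92.85 89.93 -5.26] F n,t,z [ 0.09 -0.75 -0.7 ] open 0.0511
```

View pics/scene16.png

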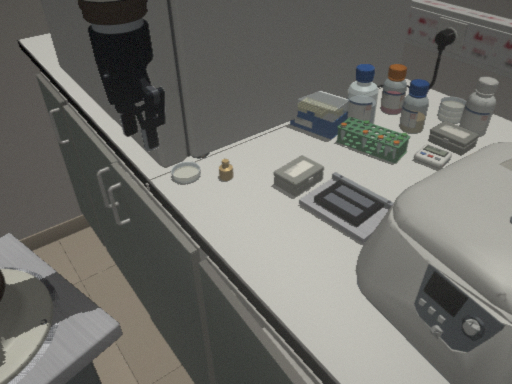

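View pics/s16.png

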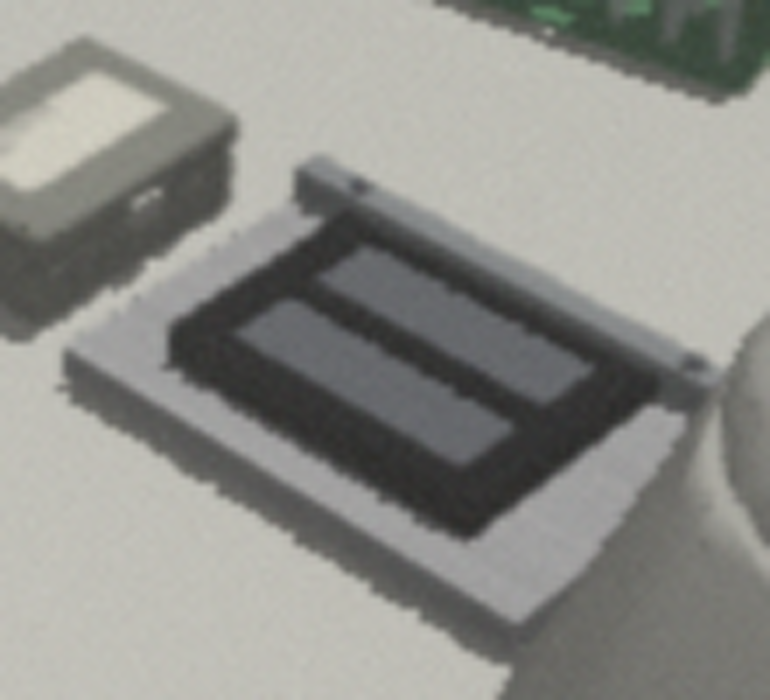

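The scene view shows the carrier flush against the stop at both ends (crop (345,212) to (660,385)), pockets up, with everything else in place. One numeric check of the near-edge set-back in this view.

Run:
```python
from h import *
sc=lambda x,y:(x/7+290,y/7+150)
for nm,p,z in(("near-left bottom",(172,368),.014),("near-right bottom",(468,540),.014),("near-left top",(172,328),.026),("plate FL",(66,352),.014),("plate FR",(512,628),.014)):
    P=onz("scene",sc(*p),z);print(nm,np.round([P@NN*1e3,P@TT*1e3],1))
a=cv2.imread('pics/scene0.png');b=cv2.imread('pics/scene16.png');d=cv2.absdiff(a,b).max(2)
for nm,(x0,y0,x1,y1) in dict(weight=(215,155,236,182),petri=(168,160,204,184),boxleft=(272,155,312,195)).items(): print(nm,int((d[y0:y1,x0:x1]>45).sum()))
```

```text
near-left bottom [ 568.3 -161.6]
near-right bottom [ 570.  -257.9]
near-left top [ 569.4 -159.8]
plate FL [ 553.1 -137.3]
plate FR [ 552.3 -284.4]
weight 0
petri 0
boxleft 0
```

The near edge sits 15–17 mm behind the plate's front edge, against 15 mm when fully home, and is square within a pixel. Nothing else has moved, so I'm handing in.

```bash
python3 -c "
from workcell import job_done
print(job_done())"
```

```text
the job is handed in; nothing more can be done
None
```

The slide carrier is turned over on the loading plate with its pockets up, seated against the back stop. I handed the job in at about 29 s of the 70 s allowed. It was never gripped: the two parted fingertips pushed it against the plate's front face and dragged its near edge up the arc to upright. They then nudged it past balance, so the last part of the turn-over was a free drop onto the plate. From there I pushed it to the stop, pressed briefly to square it, and withdrew.

**Checks that passed:**
- **Seating:** the stop was felt at 557.0 mm, 95 mm beyond where it met the plate front, as the geometry predicts. The scene view shows it flush at both ends, with its near edge 15–17 mm behind the plate's front edge (15 mm expected).
- **Squareness:** six pocket and side edge lines gave yaws of -8.1° to -8.7°, matching the plate and stop at -8.4° to -8.7°.
- **Bystanders:** the petri dish, brass weight and slide box showed no change in either camera view. The arm was clear of everything at hand-in.

**Checks that disagreed:** in the top view, the carrier's near edge read -10°, and only 11–13 mm behind the plate's front. I put this down to shadow on that edge, because the other lines, the scene view and the felt contact all agree.

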